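# Pack the lamp cartons level and prove it with the gauge bar

## Task

Pack the two small upright lamp cartons (one is wrongly standing proud in the tray's long shallow bay) and the long flat carton from the sloping cradle into the plywood tray, one to a bay, each sitting flat so that nothing sticks up above the rim. Leave the gauge bar parked until all three are packed and let go, then run it along the tray to its stop at the other end; it must pass over the cartons and never be forced against one. Leave the tall carton, the spot lamp and the lampholder where they stand.

Things in the scene. Friction and masses are not known exactly. Their poses are not given: they have to be found in the camera images.
- tray: Plywood packing tray, fixed, 294 long (its y) x 66 wide (its x), rim 70 high; outside rails widen it to 76 at heights 8 to 16. Origin: centre of its underside, on the desk. Three bays in a row along y, 58 wide in x; 4 mm dividers at y +61 and -3 and solid end blocks at |y| 123 to 147 reach the rim. The 4 mm long walls drop to height 26 in finger cut-outs at y 70 to 114, 8 to 52, -114 to -14.
- deep_bay_1 (a point): Centre of the floor of the deep square bay next to the parked gauge bar, 60 (tray y) x 58 (tray x); floor 5 above the desk, 65 below the rim, so a 62-high carton ends 3 below the rim. Tray y = +93. Axes as the tray's.
- deep_bay_2 (a point): Centre of the floor of the second deep square bay, the same size and depth, in the middle of the tray (tray y = +29).
- long_bay (a point): Centre of the raised floor of the long shallow bay, 118 (tray y) x 58 (tray x), tray y = -64; floor 27 above the desk, 43 below the rim, so a 40-high carton ends 3 below the rim and a 62-high one stands 19 above it.
- gauge_bar (a joint): Slide of the aluminium gauge bar, m: 0 parked over the tray's +y end block, grows towards the tray's -y end, stop at 0.27 over the other end block. Light friction, about 1 N; it stays where it is left. Anything more than 3 mm above the rim blocks it.
- bar_grip (a point): Point in the black upright grip on the middle of the gauge bar, 102 above the desk; moves with the bar. The grip is 24 (tray x) x 12 (tray y), heights 81 to 115. The bar lies across the tray, 18 wide in tray y, heights 73 to 81, with side plates running down outside the long walls at tray x 42 to 46, both sides.
- carton_a_mid (a point): Centre of a small white lamp carton, 52 x 52 x 62 high (z its upright axis); at the start it stands upright on the raised floor of the tray's long bay, 19 above the rim.
- carton_b_mid (a point): Centre of the other small lamp carton, 52 x 52 x 62 high (z its upright axis); at the start it stands upright on the desk at the front.
- carton_long_mid (a point): Centre of the long flat lamp carton, 45 (its x) x 110 (its y) x 40 (its z). At the start it lies on the sloping cradle: its z is square to the slope, 35 degrees from vertical, its +y end is the low end and rests against the lip. It goes lying flat (z up) into the long bay, length along the tray's y.
- cradle: Steel sloping cradle fixed to the desk: a plate 38 wide and 118 long inclined at 35 degrees, falling towards the cradle's +y, with an 18 mm lip 38 wide at the low end, on a foot 85 x 120. Origin: centre of the foot, on the desk; the slope's middle is 58 above it. The long carton is wider than the plate, so its long sides overhang by 3.5 and are free for the fingers.
- tall_carton: Bystander: taller lamp carton, 50 x 66 x 90 high, upright on the desk; origin at the centre of its underside. Not to be packed.
- spot_lamp: Bystander: small spot lamp standing on its lens with its pins up, 54 x 51 x 62 high; origin at the centre of its underside. Not to be packed.
- holder: Bystander: black lampholder, a dome 41 across and 40 high, on the desk; origin at the centre of its underside.
Not all that is in view belongs to the job. What is shaped like the part that bears carton_b_mid but blue is not meant.

How it is judged:
By the outcome, as a careful person would: the job done as asked, in the order asked, and still so for the second after the job is handed in, with the robot touching nothing.
It also fails if it takes over 72 s, if anything falls off the work surface, if the arm or the gripper's body presses on something with over 40 N, if the wrist force passes 120 N, or if a joint passes its speed limit or range.

## Robot

A 7-joint arm with a two-finger parallel gripper is mounted at the origin on a cart in front of the work surface, level with it; the furniture and walls round the work are solid. World frame = base frame: x ahead of the robot, y to its left, z up, the work surface at z = 0. Lengths are in mm, angles in rad, forces in N, time in s.
With the tool pointing down it reaches from about 400 to 750 mm from the base axis. Payload 19.5 kg.
Tool frame: the origin (TCP) lies midway between the tips of the shut fingers; the grasp point (between the pads) lies 19 mm behind it (ctrl.grip_point_offset is the distance from the TCP to the grasp point, in mm); z points along the fingers, y is the line along which they close (so a half turn about z gives the same grasp; the last joint's range is limited). The gripper opens to 85 mm and grips with 20 to 120 N. Pads are 22 mm wide; open, the fingers measure 114 mm over their backs; the gripper's body (76 mm by 85 mm) begins 54 mm behind the grasp point. The pads swing forward as they close: fully open they stand 13 mm farther back than shut.
Start: joints at [1.059, 0.707, -0.028, 1.485, 0.022, 0.951, -0.075], TCP at [260.296, -512.68, 231.268] pointing down, gripper open.
Joint ranges: [-2.71, 2.71], [-0.32, 2.16], [-1.57, 1.52], [0, 2.45], [-1.46, 4.6], [0, 2.02], [-2.83, 2.83]. Speed limits (rad/s): [1.89, 1.89, 2.57, 2.57, 3.01, 3.01, 3.01].

## Interface

Orientations are given as a rotation vector (axis times angle).
In Python, from workcell import ctrl gives the robot as it stands.
- The arm moves only by the shell command python3 -m handwheel 'ROWS'. ROWS is JSON, one flat list of numbers, 5 for each row, row after row: the opening in per cent of the stroke, from 0 (shut) to 100 (fully open), then the shift along the world's x, y, z in units of 50 cm (1.0 is 50 cm), then the turn about the world's z in units of 360 degrees (1.0 is 360 degrees). A call has 1 to 8 rows; each row is the pose to reach, as a shift and turn from the pose commanded when the call began, turning the shorter way round; what a row does not reach only later rows make up. A row lasts 1/12 s, in which the tool goes at most 41.7 mm and 7.16 degrees, less where a joint would pass 70% of its speed; a pose out of reach is approached as far as the arm can. A call with a number of a shift or a turn outside -1 to 1 is refused whole. A call with a gripper value outside its range is refused whole. The fingers move at their own pace and stop on an object; the grip force is fixed at half the most. Time passes only in rows, so rows that repeat a pose let the fingers close. It gives the time, the measured TCP pose, the force, the opening and the grip force at its end, in the units of the state.
- ctrl.get_obs(): the state, without advancing time (a new reading comes with each control period).
- ctrl.read_camera(name): name is "scene" or "top"; returns (picture, depth): 384x512x3 uint8, red, green, blue; 384x512 float32, mm along the optical axis (not along the pixel's ray), 0 where there is no reading.
- ctrl.calibration(name): a dict with "fov_y" (degrees; the focal length in pixels is half the picture's height over the tangent of half this angle, whatever the lens; pixels are square), "cx", "cy" (the principal point, pixels), "R" (3x3) and "t" (3): a world point X has camera coordinates R X + t. Camera axes: x right, y down, z forward; pixel columns grow to the right and rows downward; lengths in mm; the calibration is good to about 2 mm. A picture is of the moment at which its call begins. calibration takes no time and is no camera call.
- ctrl.sign_off(): hands the job in; it is judged then, once.
The state is a dict: "time_s": time; "qpos": joint angles; "qd": joint speeds; "joint_torque": joint torques, N m; "eef_pos": TCP position; "tool_rot": TCP orientation; "wrist_force": force on the tool from outside, world axes, zero at the start; "torque": the same for the moment, N m; "gripper_width": finger opening in mm; "gripper_force": force on a finger pad.
Only numpy, scipy, OpenCV 4.12 (cv2) and the standard library are available. Lean on these libraries where they do the work, as an engineer would, in place of code of your own. Each camera call takes 0.05 s, during which the arm holds its last target. There are 200 camera calls.

## Working session

There is one attempt and no reset: what is moved stays moved. The work goes in short steps, Python scripts to look and compute and a shell command to move; the robot and the scene stay as the last step left them, time stands still between calls to the robot, and variables do not carry over. Pictures are saved under pics/ and viewed, at most 11 in all, crops included, and the job is handed in when it is done.

```bash
mkdir -p pics; ls
cat > h.py <<'E'
import numpy as np, cv2
from workcell import ctrl
def cam(n):
    p,d=ctrl.read_camera(n); c=ctrl.calibration(n)
    return p,d,c
def pts(d,c):
    f=d.shape[0]/2/np.tan(np.radians(c["fov_y"])/2)
    v,u=np.mgrid[:d.shape[0],:d.shape[1]]
    P=np.stack([(u-c["cx"])/f*d,(v-c["cy"])/f*d,d],-1)
    W=(P-np.array(c["t"]))@np.array(c["R"])
    W[d<=0]=np.nan
    return W
E
python3 - <<'E'
from h import *
for n in("scene","top"):
    p,d,c=cam(n); cv2.imwrite(f"pics/{n}0.png",p[...,::-1]); np.savez(f"/tmp/{n}0.npz",p=p,d=d); print(n,c)
print(ctrl.get_obs())
E
```

```text
pics
scene {'fov_y': 48.37052915979258, 'cx': 252.6838673975607, 'cy': 197.00781222360544, 'R': array([[-0.57256262, -0.81961884, -0.01992487],
       [-0.40083439,  0.3010464 , -0.86527618],
       [ 0.71519497, -0.48743822, -0.50089933]]), 't': array([318.74389033, 352.65800723, 915.21941565])}
top {'fov_y': 49.846174207907666, 'cx': 256.6514904546378, 'cy': 196.5549579837801, 'R': array([[ 2.48493057e-03, -9.99996474e-01,  9.36982380e-04],
       [-9.80053280e-01, -2.62156851e-03, -1.98717629e-01],
       [ 1.98719384e-01, -4.24493146e-04, -9.80056338e-01]]), 't': array([ -34.06196223,  622.2392439 , 1116.82585128])}
{'time_s': 0.1, 'qpos': array([ 1.05928454,  0.70702398, -0.02756771,  1.48492955,  0.02197398,
        0.95090006, -0.07548302]), 'qd': array([-0.0012444 , -0.00149072, -0.00052546,  0.00015206,  0.00082568,
       -0.00083901,  0.00230533]), 'joint_torque': array([ 2.34369887e-03, -8.84290552e+01,  1.23659570e+00, -2.36452281e+01,
        1.70282047e-02,  5.11031802e-03,  3.31111842e-06]), 'eef_pos': array([ 260.19566411, -512.50646479,  230.88963556]), 'tool_rot': array([-3.05442858e+00, -7.30939312e-01,  4.10064050e-04]), 'wrist_force': array([ 0.33023082, -0.43385128,  0.18869191]), 'torque': array([ 0.0507815 ,  0.06681678, -0.00267075]), 'gripper_force': 0.0, 'gripper_width': 85.12227731662702}
```

View pics/scene0.png

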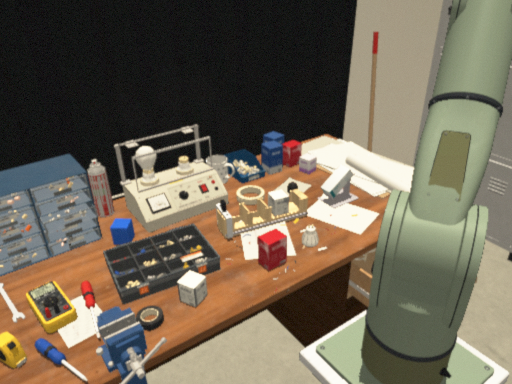

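View pics/top0.png

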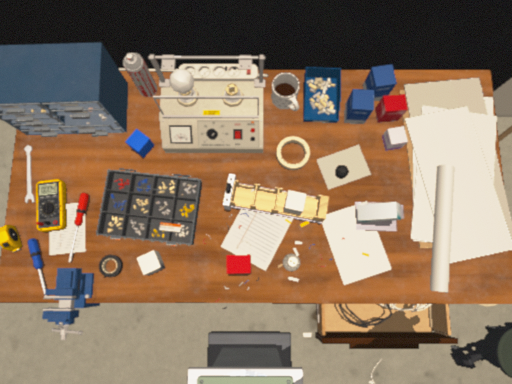

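The top view shows the tray at about (275,199), with the bar at its left end (230,190) and carton A at (295,200). The long carton on the cradle is at (378,213), the red tall carton at (238,264), the spot lamp at (291,261) and the holder at (342,172).

Candidates for carton B: white box (149,262) at the front edge, blue cube (140,143), white/lilac box (396,137) at the back, and carton A (295,200), which is in the tray. The description says front and not blue, so (149,262). I'll check it in a close crop.

Run:
```python
from h import *
z=np.load("/tmp/top0.npz");p,d=z["p"],z["d"];c=ctrl.calibration("top");W=pts(d,c)
s=np.load("/tmp/scene0.npz")
a=cv2.resize(p[160:290,120:420][...,::-1],(800,347),interpolation=cv2.INTER_CUBIC)
b=cv2.resize(s["p"][160:310,165:390][...,::-1],(375,250),interpolation=cv2.INTER_CUBIC)
e=cv2.resize(s["p"][260:315,165:225][...,::-1],(272,250),interpolation=cv2.INTER_CUBIC)
o=np.zeros((600,800,3),np.uint8);o[:347]=a;o[350:600,:375]=b;o[350:600,380:652]=e
cv2.imwrite("pics/crop1.png",o)
for n,(u,v) in dict(tray=(255,199),A=(295,200),B=(149,262),long=(378,213),tall=(238,264),lamp=(291,261),hold=(342,172),bar=(230,190),desk=(210,240),other=(396,137)).items(): print(n,W[v,u].round(1))
def rect(win,zlo,zhi,name,white=None):
    u0,u1,v0,v1=win;w=W[v0:v1,u0:u1].reshape(-1,3);q=p[v0:v1,u0:u1].reshape(-1,3)
    m=(w[:,2]>zlo)&(w[:,2]<zhi)
    if white: m&=q.min(1)>white
    r=cv2.minAreaRect(w[m][:,:2].astype(np.float32)); print(name,m.sum(),r,w[m].mean(0).round(1))
rect((130,170,240,285),55,70,"B"); rect((280,310,185,220),80,100,"A"); rect((225,260,250,280),80,100,"tall"); rect((280,304,248,276),5,80,"lamp"); rect((330,352,160,185),10,60,"hold")
rect((215,340,165,235),60,78,"rim"); rect((215,245,165,220),95,125,"grip")
```

```text
tray [624.4 -27.6  15.5]
A [ 607.3 -139.2   89.7]
B [437.  265.4  59.9]
long [ 570.7 -367.1   93.1]
tall [431.1  17.4  88.8]
lamp [ 440.8 -128.2   59.4]
hold [ 702.3 -284.4   36.5]
bar [634.4  41.8  94. ]
desk [503.4 103.8   6.7]
other [ 802.5 -442.1   61.6]
B 369 ((437.08111572265625, 267.1970520019531), (52.65641784667969, 52.39497375488281), 25.1485595703125) [436.6 266.5  62.4]
A 352 ((606.6469116210938, -139.36036682128906), (51.90555953979492, 52.54642105102539), 77.76589965820312) [ 605.8 -139.    89.9]
tall 465 ((432.1323547363281, 17.318220138549805), (49.581905364990234, 65.86296081542969), 2.2543907165527344) [431.8  17.6  90.6]
lamp 244 ((447.7944641113281, -126.03602600097656), (78.12397766113281, 49.13793182373047), 39.34044647216797) [ 439.2 -130.2   33. ]
hold 150 ((708.3777465820312, -283.83221435546875), (37.98126983642578, 35.87517547607422), 45.203311920166016) [ 706.  -283.    32.9]
rim 447 ((614.4246826171875, -86.01626586914062), (294.25421142578125, 91.56890869140625), 79.43099212646484) [ 606.8 -121.7   70.1]
grip 43 ((638.833740234375, 46.463863372802734), (11.03211784362793, 21.5673885345459), 87.06519317626953) [638.1  46.2 112.4]
```

View pics/crop1.png

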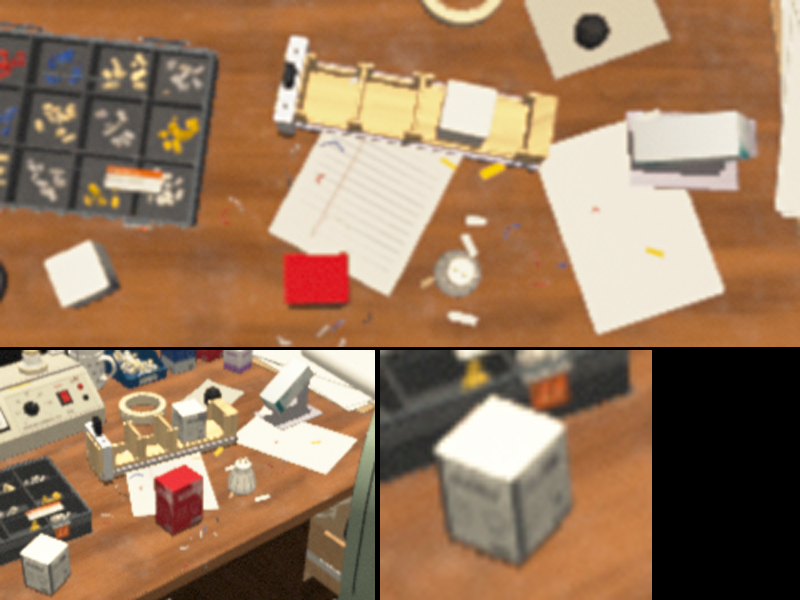

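The crop confirms that the white box at (149,262) is carton B: upright, 52×52×62, at the front edge. The tray is clear of clutter. Next I'll measure the tray yaw and the long carton on the cradle.

Run:
```python
from h import *
z=np.load("/tmp/top0.npz");p,d=z["p"],z["d"];c=ctrl.calibration("top");W=pts(d,c)
def sel(u0,u1,v0,v1): return W[v0:v1,u0:u1].reshape(-1,3),p[v0:v1,u0:u1].reshape(-1,3)
w,q=sel(222,335,165,230)
o=np.array([614.3,-86.1])
for yaw in(-9.5,-10,-10.5,-11,-11.5):
    t=np.radians(yaw);ex=np.array([np.cos(t),np.sin(t)]);ey=np.array([-ex[1],ex[0]])
    m=(abs(w[:,2]-70)<5);l=(w[:,:2]-o)@np.c_[ex,ey];k=m&(abs(l[:,1])<120)&(abs(l[:,0])>25)&(abs(l[:,0])<40)
    print(yaw,[ (k&s).sum() for s in(l[:,0]>0,l[:,0]<0)],[np.polyfit(l[k&s][:,1],l[k&s][:,0],1).round(4) for s in(l[:,0]>0,l[:,0]<0)],
     "endblock x,y",[ (np.percentile(l[b][:,0],[3,97]).round(1),np.percentile(l[b][:,1],[3,97]).round(1)) for b in [m&(l[:,1]<-118)&(l[:,1]>-155)&(abs(l[:,0])<45)]])
# long carton
w,q=sel(345,410,195,235)
m=(w[:,2]>60)&(w[:,2]<130)
a=w[m];print(len(a),a.min(0),a.max(0))
for _ in range(4):
    A=np.c_[a[:,:2],np.ones(len(a))];s=np.linalg.lstsq(A,a[:,2],rcond=None)[0];r=abs(A@s-a[:,2]);a=a[r<max(4,np.percentile(r,70))] if _<3 else a
n=np.array([-s[0],-s[1],1]);n/=np.linalg.norm(n);print("n",n,np.degrees(np.arccos(n[2])),len(a))
g=w[m];g=g[abs((g-a.mean(0))@n)<4]
h=n[:2]/np.linalg.norm(n[:2]);dn=np.array([h[0]*n[2],h[1]*n[2],-np.hypot(*n[:2])]);sd=np.cross(n,dn)
P=(g-a.mean(0))@np.c_[dn,sd];r=cv2.minAreaRect(P.astype(np.float32));print(r,np.degrees(np.arctan2(h[1],h[0])))
C=a.mean(0)+r[0][0]*dn+r[0][1]*sd;print("top centre",C,"mid",C-20*n)
```

```text
-9.5 [np.int64(36), np.int64(39)] [array([8.90000e-03, 3.19756e+01]), array([ 2.20000e-03, -2.87415e+01])] endblock x,y [(array([-31.2,  31.7]), array([-145.6, -122.4]))]
-10 [np.int64(35), np.int64(38)] [array([-1.00000e-03,  3.19566e+01]), array([-4.90000e-03, -2.88622e+01])] endblock x,y [(array([-30.1,  32.8]), array([-145.7, -122.3]))]
-10.5 [np.int64(35), np.int64(36)] [array([-7.20000e-03,  3.18919e+01]), array([-6.70000e-03, -2.92689e+01])] endblock x,y [(array([-29. ,  33.8]), array([-145.5, -122.2]))]
-11 [np.int64(34), np.int64(35)] [array([-1.3600e-02,  3.2044e+01]), array([-1.47000e-02, -2.93122e+01])] endblock x,y [(array([-27.9,  34.9]), array([-145.6, -122. ]))]
-11.5 [np.int64(34), np.int64(35)] [array([-2.23000e-02,  3.20489e+01]), array([-2.34000e-02, -2.93172e+01])] endblock x,y [(array([-26.7,  35.9]), array([-145.6, -121.8]))]
784 [ 553.04055549 -436.56397212   60.19650561] [ 599.29426048 -316.12025375  125.77764726]
n [-0.03998637  0.52900226  0.84767783] 32.040011979330515 374
((-9.728363037109375, 1.1571102142333984), (45.15447235107422, 109.90110778808594), 85.79275512695312) 94.32266929963582
top centre [ 576.38355625 -362.94875604   91.31830993] mid [ 577.18328368 -373.52880131   74.36475343]
```

```bash
python3 -m handwheel '[100,0.346,0.373,0,0.148, 100,0.346,0.373,0,0.148, 100,0.346,0.373,0,0.148, 100,0.346,0.373,0,0.148, 100,0.346,0.373,0,0.148, 100,0.346,0.373,0,0.148, 100,0.346,0.373,0,0.148, 100,0.346,0.373,0,0.148]'; python3 -m handwheel '[100,0.346,0.373,0,0, 100,0.346,0.373,0,0, 100,0.346,0.373,0,0, 100,0.346,0.373,0,0, 100,0.346,0.373,0,0, 100,0.346,0.373,0,0, 100,0.346,0.373,0,0, 100,0.346,0.373,0,0]'
cat >> h.py <<'E'
from scipy.spatial.transform import Rotation as Rn
O=np.array([615.8,-86.3]);yaw=-9.9
t_=np.radians(yaw);EX=np.array([np.cos(t_),np.sin(t_)]);EY=np.array([-EX[1],EX[0]])
def T(x,y): return O+x*EX+y*EY
def go(x,y,z,yw=None):
    "shift in units to reach x,y,z with tool-y yaw yw deg"
    o=ctrl.get_obs();R=Rn.from_rotvec(o["tool_rot"]).as_matrix();c=np.degrees(np.arctan2(R[1,1],R[0,1]))
    s=(np.array([x,y,z])-o["eef_pos"])/500
    dy=0 if yw is None else ((yw-c+90)%180-90)/360
    print("pos",o["eef_pos"].round(1),"yaw",c.round(2),"t",round(o["time_s"],2),"shift",s.round(4),"turn",round(dy,4),"F",o["wrist_force"].round(1),"w",round(o["gripper_width"],1))
E
python3 -c "
from h import *
go(606.6,-139.4,50,-9.9)"
```

```text
time_s: 0.77
eef_pos: [435.2, -323.6, 231.1]
tool_rot: [-2.39, -2.038, -0.001]
wrist_force: [-0.1, -0.9, 0.3]
gripper_width: 85.1
gripper_force: 0.0
time_s: 1.43
eef_pos: [607.4, -136.8, 230.4]
tool_rot: [-2.398, -2.027, -0.0]
wrist_force: [-1.3, 0.2, -0.6]
gripper_width: 85.3
gripper_force: 0.0
pos [ 607.4 -136.8  230.4] yaw -9.58 t 1.43 shift [-0.0015 -0.0053 -0.3609] turn -0.0009 F [-1.3  0.2 -0.6] w 85.3
```

```bash
python3 -m handwheel '[100,0,0,-0.06,0, 100,0,0,-0.13,0, 100,0,0,-0.2,0, 100,0,0,-0.26,0, 100,0,0,-0.31,0, 100,0,0,-0.34,0, 100,0,0,-0.362,0, 100,0,0,-0.362,0]'; python3 -m handwheel '[70,0,0,0,0, 50,0,0,0,0, 40,0,0,0,0, 40,0,0,0,0, 40,0,0,0,0, 40,0,0,0,0]'
python3 -c "
from h import *
go(606.6,-139.4,50,-9.9)"
```

```text
time_s: 2.1
eef_pos: [605.1, -140.3, 48.5]
tool_rot: [-2.402, -2.021, 0.003]
wrist_force: [-0.3, 0.5, 0.1]
gripper_width: 85.6
gripper_force: 0.0
time_s: 2.6
eef_pos: [606.9, -140.0, 51.8]
tool_rot: [2.402, 2.022, 0.002]
wrist_force: [-2.4, -0.9, 10.7]
gripper_width: 51.5
gripper_force: 62.3
pos [ 606.9 -140.    51.8] yaw -9.82 t 2.6 shift [-0.0007  0.0011 -0.0036] turn -0.0002 F [-2.4 -0.9 10.7] w 51.5
```

```bash
python3 -m handwheel '[40,0,0,0.04,0, 40,0,0,0.1,0, 40,0,0,0.15,0, 40,0,0,0.15,0, 40,0.014,0.08,0.15,0, 40,0.0276,0.1636,0.15,0, 40,0.0276,0.1636,0.15,0, 40,0.0276,0.1636,0.15,0]'; python3 -m handwheel '[40,0,0,0,0, 40,0,0,0,0,40,0,0,0,0]'
python3 - <<'E'
from h import *
go(*T(0,28.5),50,-9.9)
p,d,c=cam("top");W=pts(d,c);w=W[150:235,220:340].reshape(-1,3);m=(w[:,2]>130)&(w[:,2]<190)
q=p[150:235,220:340].reshape(-1,3);m=(abs(w[:,2]-164)<7)
print(m.sum())
cv2.imwrite("pics/a2.png",cv2.resize(np.hstack([p[150:240,210:330],ctrl.read_camera("scene")[0][170:260,190:310]])[...,::-1],(800,300)))
E
```

```text
time_s: 3.27
eef_pos: [620.5, -55.1, 125.7]
tool_rot: [-2.399, -2.028, -0.002]
wrist_force: [0.5, -1.1, -1.0]
gripper_width: 51.1
gripper_force: 62.3
time_s: 3.52
eef_pos: [620.0, -59.1, 125.3]
tool_rot: [2.404, 2.021, -0.0]
wrist_force: [-0.3, -0.6, -1.1]
gripper_width: 51.4
gripper_force: 62.3
pos [620.  -59.1 125.3] yaw -9.89 t 3.52 shift [ 0.0014  0.0018 -0.1507] turn -0.0 F [-0.3 -0.6 -1.1] w 51.4
0
```

View pics/a2.png

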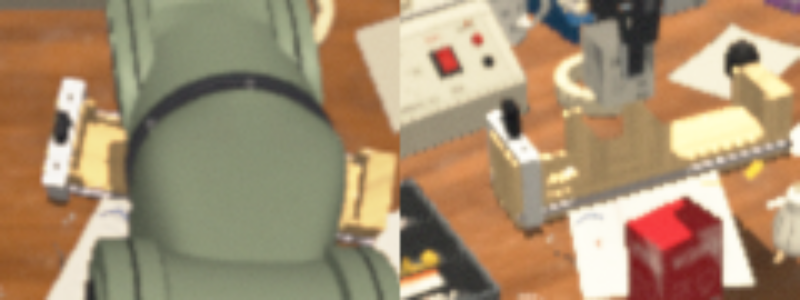

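The scene crop shows carton A held upright over bay 2, at scene px about (254,190). The top view is blocked by the arm. I'll lower it and watch the force.

```bash
python3 -m handwheel '[40,0.001,0.001,-0.04,0, 40,0.001,0.001,-0.07,0, 40,0.001,0.001,-0.09,0, 40,0.001,0.001,-0.11,0]'; python3 -m handwheel '[40,0,0,-0.03,0, 40,0,0,-0.05,0, 40,0,0,-0.07,0, 40,0,0,-0.082,0, 40,0,0,-0.082,0]'
```

```text
time_s: 3.95
eef_pos: [620.5, -57.7, 69.6]
tool_rot: [-2.403, -2.023, 0.0]
wrist_force: [0.1, 0.2, -1.3]
gripper_width: 51.6
gripper_force: 62.3
time_s: 4.37
eef_pos: [620.7, -57.5, 29.0]
tool_rot: [2.403, 2.023, -0.0]
wrist_force: [0.4, -0.1, -1.6]
gripper_width: 51.4
gripper_force: 62.4
```

```bash
python3 -m handwheel '[60,0,0,0,0, 100,0,0,0,0, 100,0,0,0,0, 100,0,0,0,0, 100,0,0,0.08,0, 100,0,0,0.16,0, 100,0,0,0.24,0, 100,0,0,0.3,0]'
python3 - <<'E'
from h import *
z=np.load("/tmp/top0.npz");c=ctrl.calibration("top");W=pts(z["d"],c)
w=W[225:300,90:210].reshape(-1,3);w=w[(w[:,2]>15)]
for a in (25.1,-64.9):
  t=np.radians(a);e=np.array([np.cos(t),np.sin(t)]);f=np.array([-e[1],e[0]]);l=(w[:,:2]-[440.9,259] if a>0 else w[:,:2]-[437+8.2,267+3.8])@np.c_[e,f]
  for s in(1,-1):
    k=(l[:,0]*s>38)&(l[:,0]*s<62)&(abs(l[:,1])<15); print(a,s,k.sum(),w[k][:,2].max() if k.any() else 0)
E
python3 -c "
from h import *
go(440.9,259,230,25.1)"
```

```text
time_s: 5.03
eef_pos: [621.0, -57.4, 182.7]
tool_rot: [2.402, 2.023, 0.003]
wrist_force: [-0.3, -0.5, 0.6]
gripper_width: 85.4
gripper_force: 0.0
25.1 1 2 50.2208250599177
25.1 -1 0 0
-64.9 1 0 0
-64.9 -1 0 0
pos [621.  -57.4 182.7] yaw -9.8 t 5.03 shift [-0.3601  0.6327  0.0946] turn 0.0969 F [-0.3 -0.5  0.6] w 85.4
```

```bash
python3 -m handwheel '[100,-0.18,0.312,0.08,-0.153, 100,-0.18,0.312,0.08,-0.153, 100,-0.18,0.312,0.08,-0.153, 100,-0.18,0.312,0.08,-0.153, 100,-0.18,0.312,0.08,-0.153, 100,-0.18,0.312,0.08,-0.153, 100,-0.18,0.312,0.08,-0.153, 100,-0.18,0.312,0.08,-0.153]'
python3 - <<'E'
from h import *
z=np.load("/tmp/top0.npz");c=ctrl.calibration("top");W=pts(z["d"],c)
w=W[225:300,90:210].reshape(-1,3);w=w[(w[:,2]>12)]
t=np.radians(-64.9);e=np.array([np.cos(t),np.sin(t)]);f=np.array([-e[1],e[0]]);l=(w[:,:2]-[428.7,263.2])@np.c_[e,f]
for s in(1,-1):
    k=(l[:,0]*s>36)&(l[:,0]*s<64)&(abs(l[:,1])<17); print(s,k.sum(),w[k][:,2].max() if k.any() else 0)
go(428.7,263.2,200,-64.9)
w,q,c=cam("top");cv2.imwrite("pics/x.png",w)
W=pts(q,c);r=W[155:245,215:345].reshape(-1,3);l=(r[:,:2]-O)@np.c_[EX,EY];k=(abs(l[:,0])<28)&(abs(l[:,1]-29)<28)&(r[:,2]>55);print("A top",k.sum(),np.percentile(r[k][:,2],[10,50,90]),l[k].min(0),l[k].max(0))
E
```

```text
time_s: 5.7
eef_pos: [530.5, 99.1, 219.6]
tool_rot: [-3.068, -0.674, -0.001]
wrist_force: [-0.1, 0.1, -0.4]
gripper_width: 85.5
gripper_force: 0.0
1 0 0
-1 0 0
pos [530.5  99.1 219.6] yaw -65.24 t 5.7 shift [-0.2036  0.3282 -0.0393] turn 0.0009 F [-0.1  0.1 -0.4] w 85.5
A top 339 [64.69326115 67.61120096 70.37298705] [-27.51833347   3.84518795] [24.7717569 55.9621763]
```

```bash
python3 -m handwheel '[100,-0.2036,0.3282,-0.04,0, 100,-0.2036,0.3282,-0.04,0, 100,-0.2036,0.3282,-0.04,0, 100,-0.2036,0.3282,-0.04,0, 100,-0.2036,0.3282,-0.04,0, 100,-0.2036,0.3282,-0.04,0, 100,-0.2036,0.3282,-0.04,0]'
python3 -c "
from h import *
go(428.7,263.2,28,-64.9)"
```

```text
time_s: 6.33
eef_pos: [428.1, 263.8, 199.2]
tool_rot: [-3.065, -0.69, 0.0]
wrist_force: [-0.0, -0.1, -0.1]
gripper_width: 85.1
gripper_force: 0.0
pos [428.1 263.8 199.2] yaw -64.61 t 6.33 shift [ 0.0013 -0.0012 -0.3425] turn -0.0008 F [-0.  -0.1 -0.1] w 85.1
```

```bash
python3 -m handwheel '[100,0,0,-0.07,0, 100,0,0,-0.14,0, 100,0,0,-0.21,0, 100,0,0,-0.26,0, 100,0,0,-0.3,0, 100,0,0,-0.33,0, 100,0,0,-0.342,0, 100,0,0,-0.342,0]'; python3 -m handwheel '[70,0,0,0,0, 50,0,0,0,0, 40,0,0,0,0, 40,0,0,0,0, 40,0,0,0,0, 40,0,0,0,0]'
python3 - <<'E'
from h import *
go(428.7,263.2,28,-64.9)
E
```

```text
time_s: 7.0
eef_pos: [429.0, 261.7, 27.5]
tool_rot: [3.066, 0.683, -0.002]
wrist_force: [0.5, -0.4, 0.3]
gripper_width: 85.4
gripper_force: 0.0
time_s: 7.5
eef_pos: [429.3, 262.9, 29.4]
tool_rot: [-3.066, -0.683, -0.003]
wrist_force: [-1.0, -1.5, 12.0]
gripper_width: 51.2
gripper_force: 62.3
pos [429.3 262.9  29.4] yaw -64.88 t 7.5 shift [-0.0012  0.0006 -0.0029] turn -0.0001 F [-1.  -1.5 12. ] w 51.2
```

```bash
python3 -m handwheel '[40,0,0,0.05,0, 40,0,0,0.13,0, 40,0,0,0.21,0, 40,0.05,-0.07,0.26,0.02, 40,0.1,-0.14,0.26,0.04, 40,0.16,-0.21,0.26,0.06, 40,0.21,-0.28,0.26,0.08, 40,0.26,-0.35,0.26,0.1]'
python3 -c "
from h import *
go(*T(0,84.4),155,-9.9)"
```

```text
time_s: 8.17
eef_pos: [550.9, 98.4, 159.3]
tool_rot: [2.702, 1.601, 0.002]
wrist_force: [0.7, 0.4, -1.0]
gripper_width: 51.0
gripper_force: 63.3
pos [550.9  98.4 159.3] yaw -28.72 t 8.17 shift [ 0.1588 -0.203  -0.0086] turn 0.0523 F [ 0.7  0.4 -1. ] w 51.0
```

```bash
python3 -m handwheel '[40,0.08,-0.1,0,0.02, 40,0.143,-0.182,0,0.04, 40,0.143,-0.182,0,0.053, 40,0.143,-0.182,0,0.053, 40,0.143,-0.182,0,0.053, 40,0.143,-0.182,0,0.053,40,0.143,-0.182,0,0.053]'
python3 - <<'E'
from h import *
go(*T(0,84.4),33,-9.9)
p,d,c=cam("scene");W=pts(d,c);w=W.reshape(-1,3);l=(w[:,:2]-O)@np.c_[EX,EY]
k=(w[:,2]>128)&(w[:,2]<150)&(abs(l[:,0])<40)&(abs(l[:,1]-93)<40);print(k.sum(),np.percentile(l[k],[2,50,98],axis=0).round(1))
E
```

```text
time_s: 8.75
eef_pos: [620.8, 10.5, 158.7]
tool_rot: [-2.405, -2.021, -0.0]
wrist_force: [0.9, -0.1, -1.4]
gripper_width: 51.0
gripper_force: 63.4
pos [620.8  10.5 158.7] yaw -9.94 t 8.75 shift [ 0.0189 -0.0273 -0.2514] turn 0.0001 F [ 0.9 -0.1 -1.4] w 51.0
101 [[-39.   82.9]
 [-36.1 108.7]
 [  7.5 132.7]]
```

```bash
python3 -m handwheel '[40,0.0189,-0.0273,0,0, 40,0.0189,-0.0273,0,0, 40,0.0189,-0.0273,0,0]'
python3 - <<'E'
from h import *
go(*T(0,84.4),33,-9.9)
p,d,c=cam("scene");W=pts(d,c);w=W.reshape(-1,3);l=(w[:,:2]-O)@np.c_[EX,EY]
k=(w[:,2]>128)&(w[:,2]<160)&(abs(l[:,0])<50)&(abs(l[:,1]-93)<50)
k=k.reshape(d.shape);v,u=np.where(k);print(k.sum(),u.min(),u.max(),v.min(),v.max())
print(np.percentile(l[k.ravel()],[2,50,98],axis=0).round(1))
cv2.imwrite("pics/b1.png",cv2.resize(p[130:260,180:320][...,::-1],(560,520),interpolation=cv2.INTER_CUBIC))
E
```

```text
time_s: 9.05
eef_pos: [630.6, -4.1, 158.4]
tool_rot: [2.406, 2.019, -0.0]
wrist_force: [0.2, -0.6, -0.1]
gripper_width: 51.3
gripper_force: 63.4
pos [630.6  -4.1 158.4] yaw -10.0 t 9.05 shift [-0.0006  0.0019 -0.2507] turn 0.0003 F [ 0.2 -0.6 -0.1] w 51.3
191 224 246 184 199
[[-28.3  70.4]
 [-23.1 104.7]
 [ 19.4 122.5]]
```

View pics/b1.png

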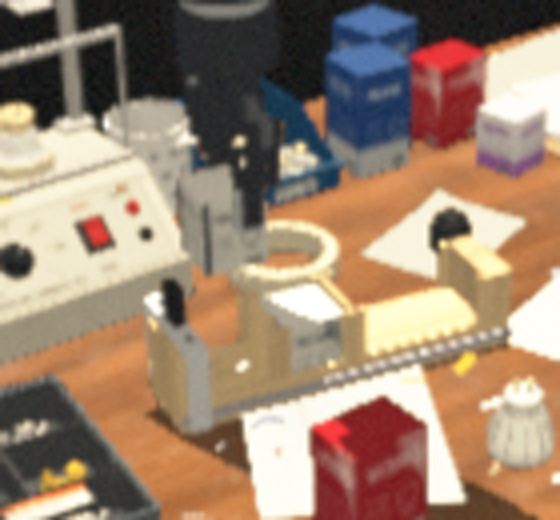

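Run:
```python
from h import *
p,d,c=cam("scene");W=pts(d,c);w=W.reshape(-1,3);l=(w[:,:2]-O)@np.c_[EX,EY]
def q(n,k,i): print(n,k.sum(),np.percentile(l[k][:,i],[10,30,50,70,90]).round(1))
Z=w[:,2];x,y=l.T
q("B +y face",(Z>133)&(Z<165)&(abs(x)<18)&(y>108)&(y<135),1)
q("B -x face",(Z>133)&(Z<165)&(x<-15)&(x>-40)&(abs(y-97)<18),0)
q("tray +y face 147",(Z>20)&(Z<66)&(abs(x)<25)&(y>138)&(y<155),1)
q("A -x? cut-out",(Z>32)&(Z<60)&(x<-15)&(x>-32)&(abs(y-29)<18),0)
q("wall -x 33",(Z>30)&(Z<66)&(x<-20)&(x>-42)&(abs(y-61)<7),0)
```

```text
B +y face 39 [121.1 121.5 121.8 122.2 122.6]
B -x face 99 [-27.8 -26.  -25.2 -23.9 -22.3]
tray +y face 147 67 [148.9 149.5 150.  150.3 150.6]
A -x? cut-out 78 [-28.  -25.9 -24.9 -23.9 -23. ]
wall -x 33 42 [-32.7 -31.  -29.4 -28.4 -27.6]
```

```bash
python3 -m handwheel '[40,0,0.001,-0.05,0, 40,0,0.001,-0.1,0, 40,0,0.001,-0.13,0, 40,0,0.001,-0.15,0, 40,0,0.001,-0.17,0]'; python3 -m handwheel '[40,0,0,-0.03,0, 40,0,0,-0.05,0, 40,0,0,-0.07,0, 40,0,0,-0.08,0, 40,0,0,-0.08,0]'
```

```text
time_s: 9.57
eef_pos: [630.6, -3.2, 72.8]
tool_rot: [-2.406, -2.02, -0.0]
wrist_force: [0.7, -0.1, -0.9]
gripper_width: 51.2
gripper_force: 63.4
time_s: 9.98
eef_pos: [630.8, -3.6, 33.6]
tool_rot: [2.406, 2.02, 0.0]
wrist_force: [-0.5, -0.6, -1.5]
gripper_width: 51.3
gripper_force: 66.1
```

```bash
python3 -m handwheel '[60,0,0,0,0, 100,0,0,0,0, 100,0,0,0,0, 100,0,0,0,0, 100,0,0,0.08,0, 100,0,0,0.16,0, 100,0,0,0.24,0, 100,0,0,0.32,0]'
python3 -m handwheel '[100,-0.02,-0.07,0.06,0.0275, 100,-0.108,-0.5,0.06,0.0275, 100,-0.108,-0.5,0.06,0.0275, 100,-0.108,-0.5,0.06,0.0275, 100,-0.108,-0.5,0.06,0.0275, 100,-0.108,-0.5,0.06,0.0275, 100,-0.108,-0.5,0.06,0.0275, 100,-0.108,-0.5,0.06,0.0275]'
python3 - <<'E'
from h import *
go(577.2,-373.5,57,0)
p,d,c=cam("top");W=pts(d,c);r=W[155:245,215:345].reshape(-1,3);l=(r[:,:2]-O)@np.c_[EX,EY]
for y in(29,93):
  k=(abs(l[:,0])<28)&(abs(l[:,1]-y)<29)&(r[:,2]>55);print("top",k.sum(),np.percentile(r[k][:,2],[10,50,90]),l[k].min(0),l[k].max(0))
E
```

```text
time_s: 10.65
eef_pos: [630.4, -3.8, 195.4]
tool_rot: [-2.406, -2.02, -0.0]
wrist_force: [0.5, -0.4, 0.2]
gripper_width: 85.2
gripper_force: 0.0
time_s: 11.32
eef_pos: [575.0, -258.8, 223.1]
tool_rot: [2.229, 2.212, -0.003]
wrist_force: [-0.1, -0.0, -0.7]
gripper_width: 85.1
gripper_force: 0.0
pos [ 575.  -258.8  223.1] yaw -0.43 t 11.32 shift [ 0.0044 -0.2293 -0.3322] turn 0.0012 F [-0.1 -0.  -0.7] w 85.1
top 339 [64.7104422  67.80053628 70.53555483] [-27.42027771   3.87059177] [25.60202965 55.88613797]
top 339 [64.47768857 67.72152346 70.57760213] [-26.74201258  67.0239595 ] [ 25.73304893 118.77942046]
```

```bash
python3 -m handwheel '[100,0.004,-0.215,-0.03,0, 100,0.004,-0.215,-0.03,0, 100,0.004,-0.215,-0.03,0, 100,0.004,-0.215,-0.03,0, 100,0.004,-0.215,-0.03,0, 100,0.004,-0.215,-0.03,0]'
python3 - <<'E'
from h import *
go(577.2,-373.5,57,0)
cv2.imwrite("pics/l1.png",cv2.resize(cam("scene")[0][130:240,280:400][...,::-1],(600,550),interpolation=cv2.INTER_CUBIC))
E
```

```text
time_s: 11.87
eef_pos: [579.4, -359.7, 208.3]
tool_rot: [-2.221, -2.221, -0.001]
wrist_force: [-0.3, 1.3, 0.1]
gripper_width: 85.4
gripper_force: 0.0
pos [ 579.4 -359.7  208.3] yaw 0.0 t 11.87 shift [-0.0043 -0.0276 -0.3027] turn -0.0 F [-0.3  1.3  0.1] w 85.4
```

View pics/l1.png

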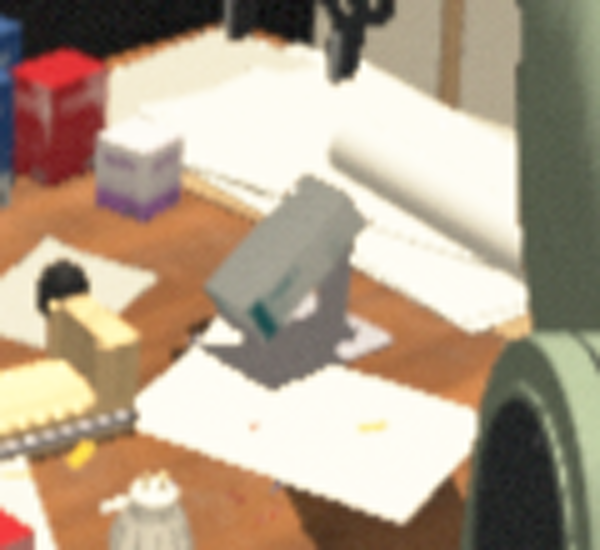

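The crop shows the long carton on the cradle with its low end to the left (+y), at scene px about (335,182). The open fingers straddle it from above, so I'll descend and grip.

```bash
python3 -m handwheel '[100,-0.004,-0.026,0,0, 100,-0.004,-0.026,-0.07,0, 100,-0.004,-0.026,-0.14,0, 100,-0.004,-0.026,-0.2,0, 100,-0.004,-0.026,-0.25,0, 100,-0.004,-0.026,-0.28,0, 100,-0.004,-0.026,-0.3,0, 100,-0.004,-0.026,-0.302,0]'
python3 -c "
from h import *
go(577.2,-373.5,57,0)"
```

```text
time_s: 12.58
eef_pos: [576.6, -373.0, 56.0]
tool_rot: [-2.22, -2.22, 0.0]
wrist_force: [0.2, 0.1, -0.2]
gripper_width: 85.3
gripper_force: 0.0
pos [ 576.6 -373.    56. ] yaw -0.01 t 12.58 shift [ 0.0011 -0.001   0.0019] turn 0.0 F [ 0.2  0.1 -0.2] w 85.3
```

```bash
python3 -m handwheel '[70,0,0,0,0, 50,0,0,0,0, 30,0,0,0,0, 30,0,0,0,0, 30,0,0,0,0, 30,0,0,0,0, 30,0,0,0,0]'; python3 -m handwheel '[30,0,0,0.03,0, 30,0,0,0.08,0, 30,0,0,0.14,0, 30,0,0,0.2,0, 30,0,0,0.2,0, 30,0,0,0.2,0]'
python3 - <<'E'
from h import *
go(577.2,-373.5,57,0)
p,d,c=cam("scene");cv2.imwrite("pics/l2.png",cv2.resize(p[110:240,280:400][...,::-1],(550,596),interpolation=cv2.INTER_CUBIC))
c=ctrl.calibration("top");z=np.load("/tmp/top0.npz");W=pts(z["d"],c)
for u in(320,340,360):
  print([W[v,u].round(0).tolist() for v in(230,250,265)])
E
```

```text
time_s: 13.17
eef_pos: [577.2, -374.5, 58.7]
tool_rot: [2.222, 2.218, 0.001]
wrist_force: [-0.8, 1.7, 8.4]
gripper_width: 44.2
gripper_force: 61.6
time_s: 13.67
eef_pos: [577.2, -374.6, 159.2]
tool_rot: [2.221, 2.217, 0.001]
wrist_force: [-0.3, -0.4, -0.7]
gripper_width: 44.3
gripper_force: 61.3
pos [ 577.2 -374.6  159.2] yaw -0.1 t 13.67 shift [-1.000e-04  2.300e-03 -2.044e-01] turn 0.0003 F [-0.3 -0.4 -0.7] w 44.3
[[534.0, -220.0, 0.0], [475.0, -218.0, 4.0], [432.0, -217.0, 1.0]]
[[535.0, -280.0, -2.0], [476.0, -277.0, 2.0], [432.0, -275.0, 4.0]]
[[535.0, -338.0, 2.0], [476.0, -335.0, 4.0], [432.0, -334.0, -0.0]]
```

View pics/l2.png

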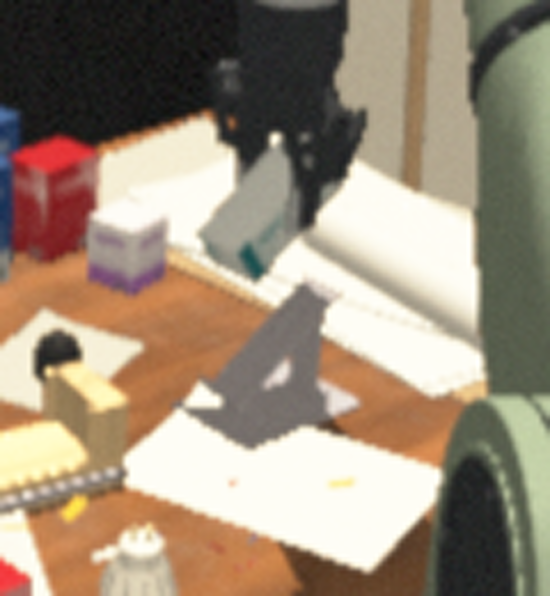

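The carton is held, still tilted with its low end toward +y. I'll lower its low edge onto the clear desk around (475,-260) so it rotates flat.

```bash
python3 -m handwheel '[30,-0.05,0.06,0,0, 30,-0.1,0.12,0,0, 30,-0.15,0.18,-0.03,0, 30,-0.2,0.239,-0.08,0, 30,-0.204,0.239,-0.14,0, 30,-0.204,0.239,-0.19,0, 30,-0.204,0.239,-0.21,0, 30,-0.204,0.239,-0.21,0]'
python3 -m handwheel '[30,0,0,-0.02,0, 30,0,0,-0.03,0, 30,0,-0.003,-0.036,0, 30,0,-0.007,-0.042,0]'
python3 -m handwheel '[30,0,-0.004,-0.006,0, 30,0,-0.008,-0.012,0, 30,0,-0.012,-0.018,0, 30,0,-0.016,-0.024,0]'
```

```text
time_s: 14.38
eef_pos: [473.9, -254.4, 50.2]
tool_rot: [-2.221, -2.217, 0.002]
wrist_force: [0.0, -0.2, -1.1]
gripper_width: 44.3
gripper_force: 61.6
time_s: 14.72
eef_pos: [475.1, -258.6, 31.5]
tool_rot: [2.223, 2.219, 0.001]
wrist_force: [1.0, -0.4, 18.3]
gripper_width: 44.6
gripper_force: 62.7
time_s: 15.05
eef_pos: [475.4, -268.5, 20.6]
tool_rot: [2.222, 2.215, -0.001]
wrist_force: [-1.3, -8.0, 17.2]
gripper_width: 44.7
gripper_force: 63.5
```

```bash
python3 -m handwheel '[30,0,-0.004,-0.006,0, 30,0,-0.008,-0.012,0, 30,0,-0.008,-0.016,0, 30,0,-0.008,-0.016,0]'
python3 - <<'E'
from h import *
p,d,c=cam("scene");cv2.imwrite("pics/l3.png",cv2.resize(p[150:280,250:390][...,::-1],(560,520),interpolation=cv2.INTER_CUBIC))
E
```

```text
time_s: 15.38
eef_pos: [475.4, -272.5, 12.3]
tool_rot: [2.222, 2.215, -0.001]
wrist_force: [0.8, -7.4, 12.9]
gripper_width: 44.3
gripper_force: 64.1
```

View pics/l3.png

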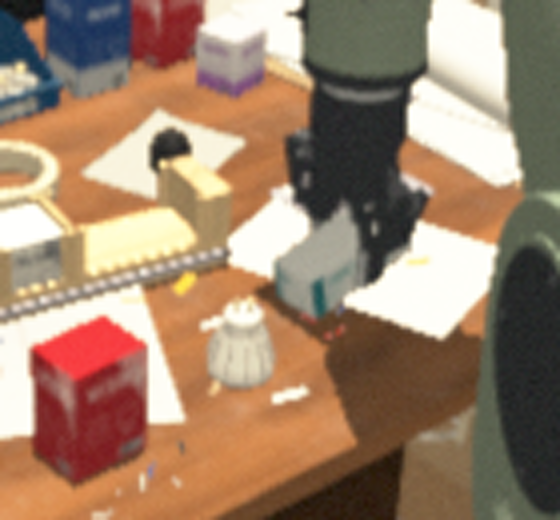

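The carton is nearly flat, with the high end still slightly up. I'll release it so it settles, back off and measure.

```bash
python3 -m handwheel '[60,0,0,0,0, 100,0,0,0,0, 100,0,0,0,0, 100,0,0,0.03,0, 100,0,0,0.11,0, 100,0,0,0.19,0, 100,0,0,0.27,0, 100,0,0,0.35,0]'
python3 -m handwheel '[100,0,-0.08,0.06,0, 100,0,-0.16,0.06,0, 100,0,-0.24,0.06,0, 100,0,-0.32,0.06,0, 100,0,-0.4,0.06,0]'
python3 - <<'E'
from h import *
p,d,c=cam("top");W=pts(d,c);w=W.reshape(-1,3)
k=(w[:,2]>25)&(w[:,2]<58)&(abs(w[:,0]-475)<60)&(w[:,1]<-185)&(w[:,1]>-350)
a=w[k];print(len(a),np.percentile(a[:,2],[5,50,95]),cv2.minAreaRect(a[abs(a[:,2]-40)<9][:,:2].astype(np.float32)))
A=np.c_[a[:,:2],np.ones(len(a))];print(np.linalg.lstsq(A,a[:,2],rcond=None)[0])
go(475,-270,100,0)
cv2.imwrite("pics/l4.png",cv2.resize(p[180:300,270:420][...,::-1],(600,480)))
E
```

```text
time_s: 16.1
eef_pos: [474.3, -270.0, 188.3]
tool_rot: [-2.223, -2.22, -0.0]
wrist_force: [0.3, -0.7, -0.0]
gripper_width: 85.9
gripper_force: 0.0
time_s: 16.52
eef_pos: [473.9, -472.2, 216.8]
tool_rot: [2.223, 2.219, 0.0]
wrist_force: [1.1, -0.3, -0.1]
gripper_width: 85.2
gripper_force: 0.0
628 [37.10364332 41.14401503 44.98171951] ((474.56927490234375, -272.8829040527344), (43.130332946777344, 110.53260803222656), 0.2099248617887497)
[ 1.20086551e-03 -9.04444801e-04  4.02073788e+01]
pos [ 471.8 -480.6  215.9] yaw -0.52 t 16.57 shift [ 0.0064  0.4213 -0.2318] turn 0.0015 F [ -3.5 -10.1  -2.4] w 85.5
```

```bash
python3 -m handwheel '[100,0,0.1,0,0, 100,0,0.2,0,0, 100,0,0.3,0,0, 100,0,0.4,0,0, 100,0,0.4,-0.06,0, 100,0,0.4,-0.12,0, 100,0,0.4,-0.18,0, 100,0,0.4,-0.18,0]'
python3 -c "
from h import *
go(475,-272.9,10,0.2)"
```

```text
time_s: 17.23
eef_pos: [472.9, -268.8, 122.3]
tool_rot: [-2.218, -2.217, 0.003]
wrist_force: [-1.8, 0.8, -2.1]
gripper_width: 85.4
gripper_force: 0.0
pos [ 472.9 -268.8  122.3] yaw -0.02 t 17.23 shift [ 0.0041 -0.0083 -0.2246] turn 0.0006 F [-1.8  0.8 -2.1] w 85.4
```

```bash
python3 -m handwheel '[100,0.003,-0.006,-0.05,0, 100,0.003,-0.006,-0.11,0, 100,0.003,-0.006,-0.16,0, 100,0.003,-0.006,-0.19,0, 100,0.003,-0.006,-0.21,0, 100,0.003,-0.006,-0.222,0, 100,0.003,-0.006,-0.222,0]';  python3 -m handwheel '[70,0,0,0,0, 50,0,0,0,0, 30,0,0,0,0, 30,0,0,0,0, 30,0,0,0,0, 30,0,0,0,0]'; python3 -m handwheel '[30,0,0,0.04,0, 30,0,0,0.1,0, 30,0,0,0.16,0, 30,0,0,0.2,0, 30,0,0,0.22,0, 30,0,0,0.22,0]'
python3 -c "
from h import *
go(*T(0,-64),140,-9.9)"
```

```text
time_s: 17.82
eef_pos: [476.3, -273.3, 15.4]
tool_rot: [-2.223, -2.219, 0.0]
wrist_force: [0.2, 0.2, 0.0]
gripper_width: 85.6
gripper_force: 0.0
time_s: 18.32
eef_pos: [476.5, -273.3, 16.2]
tool_rot: [2.223, 2.219, 0.0]
wrist_force: [-2.3, 1.1, 10.8]
gripper_width: 43.9
gripper_force: 61.4
time_s: 18.82
eef_pos: [476.8, -273.6, 127.1]
tool_rot: [2.222, 2.217, 0.001]
wrist_force: [0.1, -0.2, -2.2]
gripper_width: 44.1
gripper_force: 61.7
pos [ 476.8 -273.6  127.1] yaw -0.11 t 18.82 shift [0.256  0.2484 0.0259] turn -0.0272 F [ 0.1 -0.2 -2.2] w 44.1
```

```bash
python3 -m handwheel '[30,0.05,0.05,0.02,-0.01, 30,0.1,0.1,0.02,-0.02, 30,0.15,0.15,0.02,-0.0272, 30,0.2,0.2,0.02,-0.0272, 30,0.256,0.247,0.02,-0.0272, 30,0.256,0.247,0.02,-0.0272, 30,0.256,0.247,0.02,-0.0272, 30,0.256,0.247,0.02,-0.0272]'
python3 - <<'E'
from h import *
go(*T(0,-64.5),43,-9.9)
p,d,c=cam("scene");W=pts(d,c);w=W.reshape(-1,3);l=(w[:,:2]-O)@np.c_[EX,EY];Z=w[:,2];x,y=l.T
k=(Z>122)&(Z<160)&(x>-17)&(x<17)&(y>-25)&(y<15);print(k.sum(),np.percentile(y[k],[10,30,50,70,90]).round(1))
k=(Z>125)&(Z<155)&(x<-10)&(x>-40)&(y<-15)&(y>-110);print(k.sum(),np.polyfit(y[k],x[k],1),"zrange",np.percentile(Z[(Z>100)&(x<-15)&(x>-30)&(abs(y+64)<50)],[1,50,99]))
cv2.imwrite("pics/l5.png",cv2.resize(p[140:240,210:340][...,::-1],(650,500),interpolation=cv2.INTER_CUBIC))
E
```

```text
time_s: 19.48
eef_pos: [603.5, -149.9, 133.8]
tool_rot: [-2.404, -2.021, 0.003]
wrist_force: [-0.2, 0.4, -0.9]
gripper_width: 43.9
gripper_force: 61.9
pos [ 603.5 -149.9  133.8] yaw -9.88 t 19.48 shift [ 2.500e-03  1.000e-04 -1.816e-01] turn -0.0 F [-0.2  0.4 -0.9] w 43.9
78 [-20.6 -10.5  -8.3  -7.4  -6. ]
214 [ 4.49630301e-04 -2.37419987e+01] zrange [117.7456569  231.41463429 502.89571043]
```

View pics/l5.png

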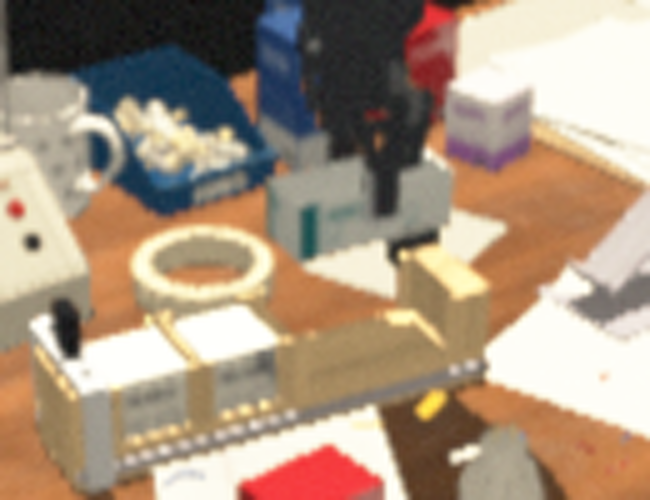

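The crop shows the long carton held level and parallel, over the long bay. Cartons A and B are seated with their tops just below the rim. Now I'll lower it.

```bash
python3 -m handwheel '[30,0.002,0,-0.04,0, 30,0.002,0,-0.08,0, 30,0.002,0,-0.1,0, 30,0.002,0,-0.12,0,30,0.002,0,-0.13,0]'; python3 -m handwheel '[30,0,0,-0.02,0, 30,0,0,-0.035,0, 30,0,0,-0.05,0, 30,0,0,-0.05,0]'
```

```text
time_s: 19.95
eef_pos: [604.6, -150.1, 69.2]
tool_rot: [-2.405, -2.02, 0.001]
wrist_force: [0.6, 0.3, -1.7]
gripper_width: 44.0
gripper_force: 61.9
time_s: 20.28
eef_pos: [604.6, -149.5, 43.9]
tool_rot: [-2.404, -2.021, 0.002]
wrist_force: [-0.0, -0.6, -1.5]
gripper_width: 44.0
gripper_force: 61.9
```

```bash
python3 -m handwheel '[60,0,0,-0.002,0, 100,0,0,-0.002,0, 100,0,0,-0.002,0, 100,0,0,-0.002,0, 100,0,0,0.06,0, 100,0,0,0.14,0, 100,0,0,0.22,0, 100,0,0,0.28,0]'
python3 -m handwheel '[0,0.014,0.08,0.02,0, 0,0.028,0.16,0.02,0, 0,0.042,0.24,0.02,0, 0,0.056,0.32,0.02,0, 0,0.07,0.4,0.02,0, 0,0.081,0.461,0.02,0, 0,0.081,0.461,0.02,0, 0,0.081,0.461,0.02,0]'
python3 - <<'E'
from h import *
go(*T(0,170),88,-9.9)
for n in("top","scene"):
  p,d,c=cam(n);W=pts(d,c);r=W[130:260,200:350].reshape(-1,3);l=(r[:,:2]-O)@np.c_[EX,EY]
  for y0,y1 in((70,116),(8,52),(-112,-70),(-50,-16)):
    k=(abs(l[:,0])<18)&(l[:,1]>y0)&(l[:,1]<y1)&(r[:,2]>20)&(r[:,2]<110)
    print(n,y0,k.sum(),np.percentile(r[k][:,2],[10,50,90]).round(1) if k.any() else 0)
  if n=="top":cv2.imwrite("pics/p1.png",cv2.resize(p[150:240,210:350][...,::-1],(700,450),interpolation=cv2.INTER_CUBIC))
E
```

```text
time_s: 20.95
eef_pos: [605.5, -149.6, 188.8]
tool_rot: [2.403, 2.021, 0.003]
wrist_force: [-0.0, 0.0, 0.4]
gripper_width: 85.3
gripper_force: 0.0
time_s: 21.62
eef_pos: [645.6, 82.9, 195.3]
tool_rot: [-2.402, -2.025, -0.0]
wrist_force: [0.9, -0.8, -0.3]
gripper_width: -0.0
gripper_force: 0.0
pos [645.6  82.9 195.3] yaw -9.73 t 21.62 shift [-0.001  -0.0034 -0.2146] turn -0.0005 F [ 0.9 -0.8 -0.3] w -0.0
top 70 98 [65.2 68.2 70.9]
top 8 191 [65.2 67.6 70.9]
top -112 184 [65.1 68.2 71.1]
top -50 147 [65.2 67.7 70.7]
scene 70 87 [63.5 65.7 67.5]
scene 8 80 [64.1 65.9 67.5]
scene -112 83 [60.9 65.4 67.7]
scene -50 70 [54.3 65.6 67.9]
```

View pics/p1.png

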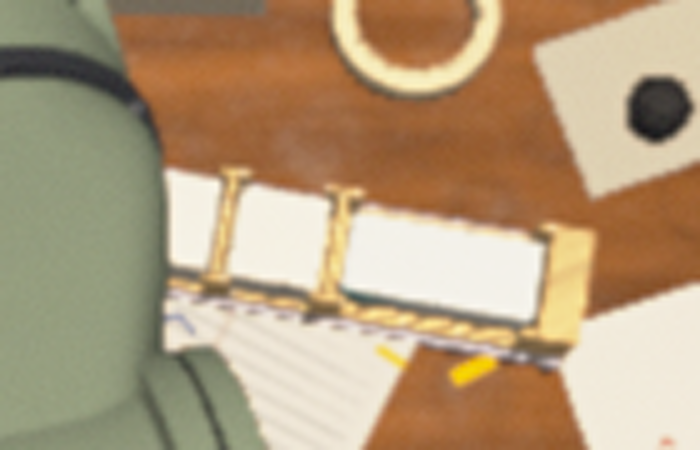

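All three cartons sit flat with tops at about 68 mm, below the 70 mm rim, and are let go. I'll lower the shut fingers behind the bar's grip and push it.

```bash
python3 -m handwheel '[0,0,0,-0.07,0, 0,0,0,-0.14,0, 0,0,0,-0.19,0, 0,0,0,-0.21,0, 0,0,0,-0.21,0]'
python3 -m handwheel '[0,-0.002,-0.01,0,0, 0,-0.005,-0.03,0,0, 0,-0.009,-0.05,0,0, 0,-0.012,-0.07,0,0, 0,-0.016,-0.09,0,0, 0,-0.019,-0.11,0,0, 0,-0.023,-0.13,0,0, 0,-0.026,-0.15,0,0]'
python3 -c "
from h import *
go(*T(0,-118),90,-9.9)"
```

```text
time_s: 22.13
eef_pos: [644.9, 79.7, 88.7]
tool_rot: [-2.405, -2.019, 0.004]
wrist_force: [-0.7, -0.1, -0.1]
gripper_width: -0.2
gripper_force: 0.0
time_s: 22.8
eef_pos: [632.4, 4.8, 90.4]
tool_rot: [-2.405, -2.021, 0.0]
wrist_force: [-0.6, 0.8, 1.6]
gripper_width: -0.3
gripper_force: 0.6
pos [632.4   4.8  90.4] yaw -9.9 t 22.8 shift [-0.0738 -0.4146 -0.0007] turn -0.0 F [-0.6  0.8  1.6] w -0.3
```

```bash
python3 -m handwheel '[0,-0.005,-0.03,0,0, 0,-0.01,-0.06,0,0, 0,-0.016,-0.09,0,0, 0,-0.021,-0.12,0,0, 0,-0.026,-0.15,0,0, 0,-0.032,-0.18,0,0, 0,-0.037,-0.21,0,0, 0,-0.041,-0.23,0,0]'
python3 -m handwheel '[0,-0.004,-0.025,0,0, 0,-0.009,-0.05,0,0, 0,-0.013,-0.075,0,0, 0,-0.018,-0.1,0,0, 0,-0.021,-0.12,0,0, 0,-0.024,-0.14,0,0, 0,-0.026,-0.15,0,0, 0,-0.026,-0.15,0,0]'
python3 - <<'E'
from h import *
go(*T(0,-118),90,-9.9)
p,d,c=cam("scene");W=pts(d,c);w=W.reshape(-1,3);l=(w[:,:2]-O)@np.c_[EX,EY];Z=w[:,2]
k=(Z>74)&(Z<80)&(abs(l[:,0])<50)&(abs(l[:,0])>20)&(abs(l[:,1])<170);print("bar y",k.sum(),np.percentile(l[k][:,1],[5,50,95]))
E
```

```text
time_s: 23.47
eef_pos: [611.7, -111.2, 90.2]
tool_rot: [2.406, 2.02, -0.001]
wrist_force: [-0.5, 0.8, -0.4]
gripper_width: 0.2
gripper_force: 0.5
time_s: 24.13
eef_pos: [598.9, -185.6, 90.2]
tool_rot: [2.406, 2.02, -0.001]
wrist_force: [-0.6, -0.4, -0.1]
gripper_width: 0.1
gripper_force: 0.0
pos [ 598.9 -185.6   90.2] yaw -9.97 t 24.13 shift [-0.0067 -0.0339 -0.0004] turn 0.0002 F [-0.6 -0.4 -0.1] w 0.1
bar y 16 [-122.44821131 -112.05536665 -107.343371  ]
```

```bash
python3 -m handwheel '[0,-0.001,-0.008,0,0, 0,-0.003,-0.016,0,0, 0,-0.004,-0.022,0,0, 0,-0.004,-0.026,0,0]'; python3 -m handwheel '[0,0,-0.003,0,0, 0,-0.001,-0.006,0,0, 0,-0.001,-0.006,0,0]'; python3 -m handwheel '[0,0,-0.003,0,0, 0,-0.001,-0.005,0,0, 0,-0.001,-0.005,0,0]'
```

```text
time_s: 24.52
eef_pos: [597.0, -197.4, 90.3]
tool_rot: [-2.405, -2.022, 0.0]
wrist_force: [-0.3, 0.6, 0.5]
gripper_width: 0.3
gripper_force: 0.4
time_s: 24.77
eef_pos: [596.6, -200.4, 90.3]
tool_rot: [2.405, 2.022, -0.0]
wrist_force: [0.0, -0.3, 0.2]
gripper_width: -0.1
gripper_force: 0.0
time_s: 25.02
eef_pos: [596.6, -201.6, 90.3]
tool_rot: [-2.403, -2.022, -0.002]
wrist_force: [2.1, 5.6, -0.6]
gripper_width: -0.1
gripper_force: 3.0
```

The force rose to about 6 N at tray y ≈ -117, as expected for the stop. I'll back off and verify.

```bash
python3 -m handwheel '[0,0.002,0.012,0,0, 0,0.007,0.04,0,0, 0,0.007,0.04,0.08,0, 0,0.007,0.04,0.16,0, 0,0.007,0.1,0.24,0, 0,0.007,0.18,0.28,0, 0,0.007,0.26,0.28,0, 0,0.007,0.34,0.28,0]'
python3 -m handwheel '[0,0,0.08,0,0, 0,0,0.16,0,0, 0,0,0.24,0,0, 0,0,0.3,0,0, 0,0,0.3,0,0, 0,0,0.3,0,0]'
python3 - <<'E'
from h import *
p,d,c=cam("top");W=pts(d,c);w=W.reshape(-1,3);l=(w[:,:2]-O)@np.c_[EX,EY];Z=w[:,2]
k=(Z>98)&(Z<125)&(abs(l[:,0])<25)&(abs(l[:,1])<170);print("grip",k.sum(),l[k].mean(0))
for a in((70,116),(8,52),(-112,-16)):
  k=(abs(l[:,0])<18)&(l[:,1]>a[0])&(l[:,1]<a[1]);print(a,np.percentile(Z[k],[10,50,90]).round(1))
print(ctrl.get_obs()["time_s"],ctrl.get_obs()["wrist_force"])
a=p[150:310,120:420];b=cam("scene")[0][150:310,180:400]
o=np.zeros((600,800,3),np.uint8);o[:300,:562]=cv2.resize(a[...,::-1],(562,300));o[300:,:412]=cv2.resize(b[...,::-1],(412,300));cv2.imwrite("pics/end.png",o)
E
```

```text
time_s: 25.68
eef_pos: [599.8, -36.2, 232.0]
tool_rot: [2.404, 2.02, 0.003]
wrist_force: [1.0, 0.2, 0.1]
gripper_width: -0.1
gripper_force: 0.0
time_s: 26.18
eef_pos: [599.0, 114.2, 230.1]
tool_rot: [-2.4, -2.026, 0.0]
wrist_force: [0.6, -1.6, 0.5]
gripper_width: -0.1
gripper_force: 0.0
grip 46 [  -1.62506734 -133.59351145]
(70, 116) [64.6 68.  70.3]
(8, 52) [65.2 67.8 70.9]
(-112, -16) [65.3 68.1 70.9]
26.2333 [ 0.1591439  -1.0460009  -1.00692005]
```

View pics/end.png

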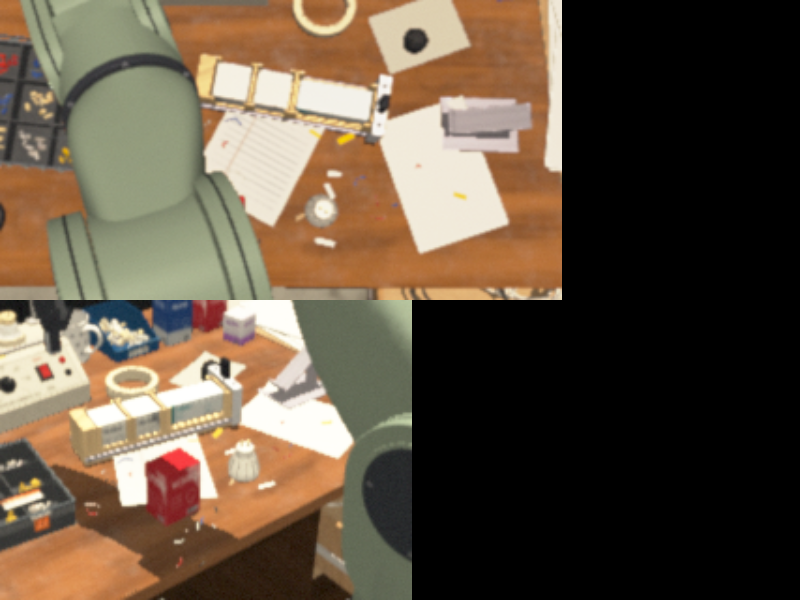

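```bash
python3 -c "
from workcell import ctrl
print(ctrl.sign_off())"
```

```text
the job is handed in; nothing more can be done
None
```

The job is handed in at 26 s of the 72 s allowed: all three cartons sit flat below the rim and the gauge bar passed over them to its far stop. The bystanders were not touched.

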